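# Feel out the glue seam of a bow handle

## Task

Take the square-handled feeler from the tool stand and check the seam groove on top of the bow-handle blank in the vise: set its ball tip down to the bottom of the groove at the wide end and run it along the bottom, round the bend, to the narrow end in one slow pass (well under 10 cm a second), pressing lightly all the way and not letting it out of the groove. Then hang the feeler back upright in the slot it came from, let go, and leave everything else where it is.

Things in the scene. Friction and masses are not known exactly. Their poses are not given: they have to be found in the camera images.
- vise: Fixed blue bench vise, a wooden bow-handle blank clamped on it. Origin: centre of the underside; z up; x along the blank from wide end (x -100, 60 mm wide) to narrow end (x +100, 40 mm). Blank 36 mm high, flat top at z 136 mm, marks if pressed over about 15 N. Seam groove in the top: 12 mm wide, square-sided, ends open, depth see seam_bend. Spindle and handle out to y +126 at z 60.
- seam_start (a point): Start of the pass (within 10 mm along the seam): on the groove's centre line, level with the blank's top, 15 mm inside the wide end. In the vise's frame x -84, y -6, z 136 mm. The groove is straight from here to seam_bend.
- seam_bend (a point): Where the groove's centre line turns by 16 degrees, level with the blank's top; vise frame x 0, y +6, z 136 mm. The floor is 13 mm below the top here. Cut by hand, each half of the floor rises or falls evenly from here by an unreported amount: at seam_start and at seam_end it lies anywhere from 6 to 20 mm below the top. Feel for it.
- seam_end (a point): End of the pass (within 10 mm along the seam): on the groove's centre line, level with the blank's top, 15 mm inside the narrow end. In the vise's frame x +84, y -6, z 136 mm. The groove is straight from seam_bend to here.
- seam_floor: The floor of the seam groove, both halves. Origin: on the floor at the bend, 13 mm below seam_bend; axes as the vise. Its pose does not tell the slope of either half.
- feeler: The feeler, 155 mm long, 0.1 to 0.2 kg, loose, hanging upright in one of the stand's slots. Origin: bottom of its ball tip; z up along the tool; x, y square to the handle's faces. Ball 7 mm across, needle 6 mm thick up to z 30, steel shank 10 mm thick up to z 68, round steel collar 36 mm across z 68 to 75, plain square wooden handle 22 x 22 mm z 75 to 155.
- stand: Fixed plywood tool stand. Origin: centre of the underside; z up. A 10 mm plate, top at z 95, x -32 to +53, y -145 to +145 mm, has three slots 16 mm wide at y -85, 0, +85, open to -x, running back to x +8. A tool hangs at x 0 in a slot by its collar, tip at z 27; lift it straight up, or raise it a little and draw it to -x. Base board 12 mm thick; back panel x +39 to +53.
- awl: Bystander: a tool of the same size with a round bulb handle, 139 mm long, in another slot. Origin at its tip. Leave it.
- scraper: Bystander: a tool with a T-shaped handle (bar 60 mm along y), 133 mm long, in another slot. Origin at its tip. Leave it.
- glue_jar: Bystander: a closed jar, 68 mm across and 85 mm high, standing on the bench. Origin: centre of its underside.
- mallet: Bystander: a hammer 240 mm long lying on the bench. Origin: centre of its underside.
Mind the look-alikes: they are no part of the job. What is shaped like the feeler but yellow is not meant.

How it is judged:
On the way, in this order (a step that is already met when the one before it is completed fails the run):
1. the feeler's ball rests on the groove's floor at the start mark near the wide end (x of feeler in the frame of vise between -0.096 and -0.074 m and y of feeler in the frame of vise between -0.018 and 0.013 m and z of feeler in the frame of vise between 0.11 and 0.1345 m and contact force between feeler and seam_floor above 0.3 N), for 0.15 s.
2. the ball slides on, in contact with the groove's floor (1 of 5 along the seam) (x of feeler in the frame of vise between -0.06 and -0.038 m and y of feeler in the frame of vise between -0.018 and 0.013 m and z of feeler in the frame of vise between 0.11 and 0.1345 m and contact force between feeler and seam_floor above 0.3 N), for 0.15 s.
3. the ball slides on, in contact with the groove's floor (2 of 5 along the seam) (x of feeler in the frame of vise between -0.036 and -0.014 m and y of feeler in the frame of vise between -0.018 and 0.013 m and z of feeler in the frame of vise between 0.11 and 0.1345 m and contact force between feeler and seam_floor above 0.3 N), for 0.15 s.
4. the ball slides on, in contact with the groove's floor (3 of 5 along the seam) (x of feeler in the frame of vise between -0.012 and 0.01 m and y of feeler in the frame of vise between -0.018 and 0.013 m and z of feeler in the frame of vise between 0.11 and 0.1345 m and contact force between feeler and seam_floor above 0.3 N), for 0.15 s.
5. the ball slides on, in contact with the groove's floor (4 of 5 along the seam) (x of feeler in the frame of vise between 0.012 and 0.034 m and y of feeler in the frame of vise between -0.018 and 0.013 m and z of feeler in the frame of vise between 0.11 and 0.1345 m and contact force between feeler and seam_floor above 0.3 N), for 0.15 s.
6. the ball slides on, in contact with the groove's floor (5 of 5 along the seam) (x of feeler in the frame of vise between 0.036 and 0.058 m and y of feeler in the frame of vise between -0.018 and 0.013 m and z of feeler in the frame of vise between 0.11 and 0.1345 m and contact force between feeler and seam_floor above 0.3 N), for 0.15 s.
7. the ball, still on the groove's floor, reaches the end of the seam near the narrow end (x of feeler in the frame of vise between 0.074 and 0.096 m and y of feeler in the frame of vise between -0.018 and 0.013 m and z of feeler in the frame of vise between 0.11 and 0.1345 m and contact force between feeler and seam_floor above 0.3 N), for 0.15 s.
At the end, for the whole second after the job is handed in: The feeler hangs upright (within 0.1 rad) and at rest in the slot it came from, its tip within 12 mm of where it was at the start, its collar borne by the stand, let go; awl and scraper within 15 mm, glue jar and mallet within 25 mm of where they were (distance of feeler from where it was at the start of the episode below 0.012 m and angle between feeler's own z axis and vertical below 0.1 rad and contact force between feeler and stand above 0.3 N and linear speed of feeler below 0.02 m/s and contact force between feeler and the fingers below 0.05 N and distance of each of awl, scraper from where it was at the start of the episode below 0.015 m and distance of each of glue_jar, mallet from where it was at the start of the episode below 0.025 m); the robot touches nothing.
It fails at once if the feeler presses on the blank or vise with more than 18 N (contact force between feeler and vise above 18 N).
It fails at once if the feeler moves faster than 100 mm/s while touching the blank part way along the seam (x of feeler in the frame of vise between -0.07 and 0.07 m and contact force between feeler and vise above 0.5 N and linear speed of feeler above 0.1 m/s).
It fails at once if the ball comes up out of the groove (3 to 15 mm above the blank's top) part way along the seam (x of feeler in the frame of vise between -0.06 and 0.06 m and y of feeler in the frame of vise between -0.03 and 0.03 m and z of feeler in the frame of vise between 0.139 and 0.151 m).
It fails at once if the awl or the scraper is knocked out of place or tipped over (distance of any of awl, scraper from where it was at the start of the episode above 0.025 m or angle between any of awl, scraper's own z axis and vertical above 0.35 rad).
It fails at once if the glue jar or the mallet is knocked about (distance of any of glue_jar, mallet from where it was at the start of the episode above 0.025 m).
It also fails if it takes over 72 s, if anything falls off the work surface, if the arm or the gripper's body presses on something with over 40 N, if the wrist force passes 120 N, or if a joint passes its speed limit or range.

## Robot

A 6-joint arm with a two-finger parallel gripper is mounted at the origin on the work surface. World frame = base frame: x ahead of the robot, y to its left, z up, the work surface at z = 0. Lengths are in m, angles in rad, forces in N, time in s.
With the tool pointing down it reaches from about 0.275 to 0.725 m from the base axis. Payload 5.6 kg.
Tool frame: the origin (TCP) lies at the very end of the fingers, on their centre line; the grasp point (between the pads) lies arm.grasp_offset behind it (arm.grasp_offset is the distance from the TCP to the grasp point, in m); z points along the fingers, y is the line along which they close (so a half turn about z gives the same grasp; the last joint's range is limited). The gripper opens to 85 mm and grips with 20 to 120 N. Pads are 22 mm wide; open, the fingers measure 114 mm over their backs; the gripper's body (76 mm by 85 mm) begins 54 mm behind the grasp point. The pads swing forward as they close: fully open they stand 13 mm farther back than shut.
Start: joints at [-1.021, 0.255, 0.108, 0, -1.424, -0.285], TCP at [0.144, -0.531, 0.231] pointing down, gripper open.
Joint ranges: [-2.95, 2.95], [-1.21, 1.97], [-1.09, 1.5], [-2.87, 1.71], [-2.94, -0.07], [-3.05, 3.05]. Speed limits (rad/s): [2.57, 2.57, 3.14, 3.14, 3.14, 3.14].

## Interface

Orientations are given as a unit quaternion [x, y, z, w].
In Python, from bench import arm gives the robot as it stands. The module is installed in compiled form; this text tells all that it offers.
- The arm moves only by the tool carry_out, never from a script. Its argument "series" is text: rows parted by semicolons, each of 4 numbers parted by spaces: the shift along the tool's x, y, z in mm, then the turn about the tool's z in degrees. In form: dx dy dz twist; .... A call has 1 to 10 rows; each row is the pose to reach, as a shift and turn from the pose commanded when the call began, along the tool's axes at that moment; what a row does not reach only later rows make up. A row lasts 1/8 s, in which the tool goes at most 62.5 mm and 10.7 degrees, less where a joint would pass 70% of its speed; a pose out of reach is approached as far as the arm can. A call with a gripper value outside its range is refused whole. "jaw" is the finger opening in mm, from 0 to 85.4, set as the call begins (left out, the last holds). The fingers move at their own pace and stop on an object; "grip_force" is the grip in N (left out, the last holds). Time passes only in rows, so rows that repeat a pose let the fingers close. It gives the time, the measured TCP pose, the force, the opening and the grip force at its end, in the units of the state.
- arm.get_state(): the state, without advancing time (a new reading comes with each control period).
- arm.get_image(name): name is "scene" or "top" or "wrist"; returns the picture (480x640x3 uint8, red, green, blue); there is no depth.
- arm.get_calibration(name): a dict with "K" (3x3 intrinsics, pixels), "rvec" (rotation vector, rad) and "tvec" (3), from world to camera coordinates, as OpenCV has them; the wrist camera has in their place "mount" (4x4, takes a point from camera to tool coordinates, whose origin is the TCP and whose axes are the flange's). Camera axes: x right, y down, z forward; pixel columns grow to the right and rows downward; lengths in m; the calibration is good to about 2 mm. The wrist camera is an equidistant fisheye: a pixel r from the principal point sees the ray r / f radians off the axis. A picture is of the moment at which its call begins: read the wrist's pose just before it. get_calibration takes no time and is no camera call.
- arm.finish_job(): hands the job in; it is judged then, once.
The state is a dict: "time_s": time; "joint_positions": joint angles; "dq": joint speeds; "joint_efforts": joint torques, N m; "tool_pos": TCP position; "orientation": TCP orientation; "force": force on the tool from outside, world axes, zero at the start; "ft_torque": the same for the moment, N m; "finger_gap": finger opening in m; "finger_force": force on a finger pad.
Only numpy, scipy, OpenCV 4.12 (cv2) and the standard library are available. Lean on these libraries where they do the work, as an engineer would, in place of code of your own. Each camera call takes 0.05 s, during which the arm holds its last target. There are 200 camera calls.

## Working session

There is one attempt and no reset: what is moved stays moved. The work goes in short steps, Python scripts to look and compute and a tool call to move; the robot and the scene stay as the last step left them, time stands still between calls to the robot, and variables do not carry over. Pictures are saved under pics/ and viewed, at most 10 in all, crops included, and the job is handed in when it is done.

Besides the shell and the picture viewer there is one more tool, called after "Request:" in YAML: its name, and indented under it one key for each argument. carry_out: Moves the arm, as the interface text tells. Its arguments: {"type":"object","properties":{"series":{"type":"string"},"jaw":{"type":"number"},"grip_force":{"type":"number"}},"required":["series"]}

```bash
mkdir -p pics; python3 - <<'E'
from bench import arm
import cv2
s=arm.get_state();print(s, arm.grasp_offset)
for n in("scene","top"):
    im=arm.get_image(n);cv2.imwrite(f"pics/{n}0.png",im[...,::-1]);print(n,arm.get_calibration(n))
print(arm.get_calibration("wrist"))
cv2.imwrite("pics/wrist0.png",arm.get_image("wrist")[...,::-1])
E
```

```text
{'time_s': 0.0, 'joint_positions': array([-1.02139088e+00,  2.55741912e-01,  1.06999670e-01, -4.75847778e-04,
       -1.42389301e+00, -2.84601571e-01]), 'dq': array([-0.0021506 ,  0.00039336, -0.00035873, -0.00153799, -0.00081554,
        0.00138141]), 'joint_efforts': array([ 1.53852408e-03, -3.86631668e+01,  2.37941587e+01,  5.36516100e+00,
       -6.16461257e-03, -5.55774861e-06]), 'tool_pos': array([ 0.14387369, -0.53033424,  0.23039638]), 'orientation': array([-1.31980640e-01,  9.91251840e-01,  9.35984667e-04, -1.57240234e-04]), 'force': array([ 0.37815476, -0.89093792, -0.26174776]), 'ft_torque': array([ 0.01226494,  0.04522176, -0.02485452]), 'finger_force': 0.0, 'finger_gap': 0.08537818319733727} 0.0187
scene {'K': array([[517.79243623,   0.        , 330.74115678],
       [  0.        , 517.79243623, 238.80401818],
       [  0.        ,   0.        ,   1.        ]]), 'rvec': array([ 1.8643872 ,  1.47198465, -0.69706291]), 'tvec': array([-0.17422475, -0.25972683,  1.79635519])}
top {'K': array([[476.00813915,   0.        , 323.84809493],
       [  0.        , 476.00813915, 242.75853676],
       [  0.        ,   0.        ,   1.        ]]), 'rvec': array([ 2.14015308, -2.14742774,  0.16024153]), 'tvec': array([0.04240791, 0.60971724, 0.96189392])}
{'K': array([[371.64829954,   0.        , 319.75726898],
       [  0.        , 371.64829954, 237.71132724],
       [  0.        ,   0.        ,   1.        ]]), 'mount': array([[-6.50696824e-04, -9.53834292e-01, -3.00332683e-01,
         7.74721701e-02],
       [ 9.99998673e-01, -1.72036782e-04, -1.62020787e-03,
         1.79265306e-04],
       [ 1.49374156e-03, -3.00333339e-01,  9.53833138e-01,
        -1.41995423e-01],
       [ 0.00000000e+00,  0.00000000e+00,  0.00000000e+00,
         1.00000000e+00]])}
```

View pics/scene0.png

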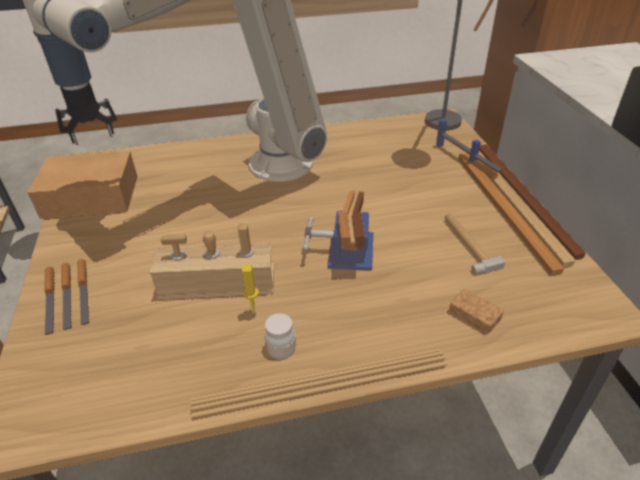

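View pics/top0.png

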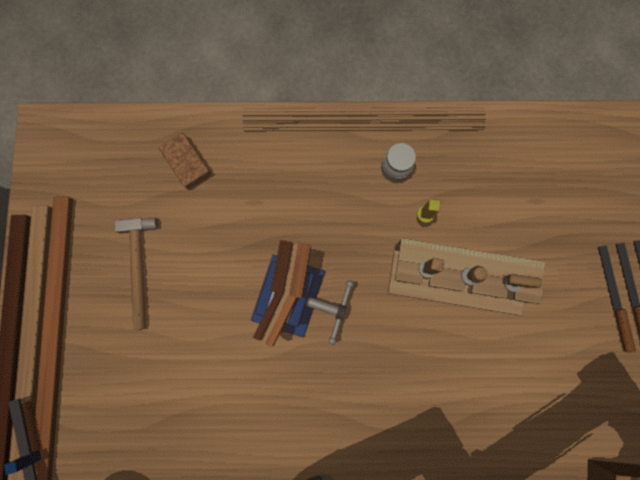

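Scene: the square-handled feeler is the tool at scene (245,240) / top (436,265), nearest the vise. The vise blank is at top (282,292), with its spindle towards world -y, so vise +x points at the robot. The yellow look-alike is at top (428,212).

```bash
cat > h.py <<'E'
import numpy as np,cv2
from scipy.spatial.transform import Rotation as R
from bench import arm
def cam(n):
    c=arm.get_calibration(n);Rm=cv2.Rodrigues(np.array(c['rvec']))[0];return c['K'],Rm,np.array(c['tvec'])
def ray(n,px,pose=None):
    """origin, unit dir in world; pose=(pos,quat) for wrist"""
    px=np.array(px,float)
    if n!='wrist':
        K,Rm,t=cam(n);d=Rm.T@np.linalg.inv(K)@np.r_[px,1];return -Rm.T@t,d/np.linalg.norm(d)
    c=arm.get_calibration('wrist');K=c['K'];M=c['mount'];v=(px-K[:2,2])/K[0,0];r=np.linalg.norm(v)
    d=np.r_[v/max(r,1e-9)*np.sin(r),np.cos(r)];q=R.from_quat(pose[1]).as_matrix()
    return np.array(pose[0])+q@M[:3,3],q@M[:3,:3]@d
def at_z(n,px,z,pose=None):
    o,d=ray(n,px,pose);return o+d*(z-o[2])/d[2]
def tri(rays):
    A=sum(np.eye(3)-np.outer(d,d) for o,d in rays);b=sum((np.eye(3)-np.outer(d,d))@o for o,d in rays)
    p=np.linalg.solve(A,b);return p,[np.linalg.norm((np.eye(3)-np.outer(d,d))@(p-o)) for o,d in rays]
def proj(n,P,pose=None):
    P=np.array(P,float)
    if n!='wrist':
        K,Rm,t=cam(n);p=K@(Rm@P+t);return p[:2]/p[2]
    c=arm.get_calibration('wrist');K=c['K'];M=c['mount'];q=R.from_quat(pose[1]).as_matrix()
    p=M[:3,:3].T@(q.T@(P-np.array(pose[0]))-M[:3,3]);r=np.arctan2(np.hypot(*p[:2]),p[2])
    return K[:2,2]+K[0,0]*r*p[:2]/np.hypot(*p[:2])
def snap(n,f):
    s=arm.get_state();im=arm.get_image(n)[...,::-1].copy();cv2.imwrite('pics/'+f+'.png',im)
    np.savez('pics/'+f+'.npz',pos=s['tool_pos'],q=s['orientation']);return im,(s['tool_pos'],s['orientation'])
def pose(f):
    z=np.load('pics/'+f+'.npz');return z['pos'],z['q']
E
python3 - <<'E'
from h import *
t=cv2.imread('pics/top0.png');s=cv2.imread('pics/scene0.png')
out=np.zeros((600,800,3),np.uint8)
def put(im,x,y,w,h,k,ox,oy): out[oy:oy+h*k,ox:ox+w*k]=cv2.resize(im[y:y+h,x:x+w],None,fx=k,fy=k,interpolation=cv2.INTER_CUBIC)
put(t,245,235,115,115,3,0,0);put(t,390,225,150,100,3,345,0);put(s,300,185,85,85,3,0,345);put(s,148,220,130,85,3,260,345)
cv2.imwrite('pics/m0.png',out)
for nm,p,z in[('feeler top',(437,264),.182),('blank wide',(295,243),.136),('blank narrow',(263,342),.136),('bend',(290,293),.136)]:print(nm,at_z('top',p,z).round(3))
for nm,a,b in[('feeler top',(437,264),(243,229))]:print(nm,tri([ray('top',a),ray('scene',b)]))
E
```

```text
feeler top [ 0.55  -0.165  0.182]
blank wide [0.596 0.096 0.136]
blank narrow [0.409 0.155 0.136]
bend [0.5   0.105 0.136]
feeler top (array([ 0.55052393, -0.16514615,  0.17549483]), [np.float64(0.0012088384446144228), np.float64(0.0012088384446144003)])
```

View pics/m0.png

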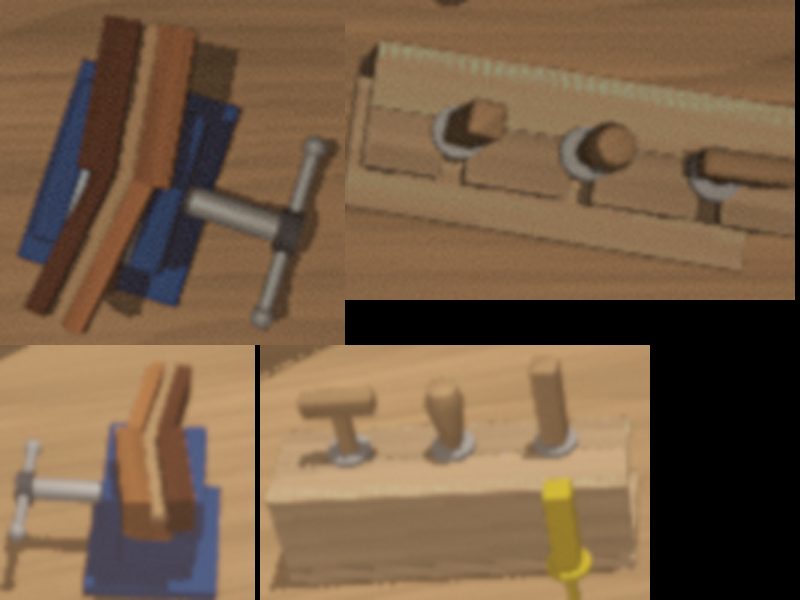

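The crops show the pale groove strip running from top px (295,244) (wide) through (287,296) (bend) to (263,341) (narrow). The square handle's top is at (438,264), and the slots open towards the robot. I'm moving the wrist camera over the stand.

Request:
carry_out:
  series: "-40 25 -9 3; -84 52 -19 6; -128 80 -29 9; -172 107 -39 12; -216 135 -49 15; -260 162 -60 18; -305 190 -70 20; -350 218 -80 22; -394 246 -90 24; -394 246 -90 24"
  jaw: 60
  grip_force: 20

```text
time_s: 1.4
tool_pos: [0.4618, -0.1879, 0.3208]
orientation: [0.075, 0.997, 0.0, -0.0]
force: [-0.1, 0.1, 0.0]
finger_gap: 0.0603
finger_force: 0.0
```

```bash
python3 - <<'E'
from h import *
im,p=snap('wrist','w1');print(p,arm.get_state()['joint_positions'].round(3))
cv2.imwrite('pics/w1v.png',im)
print(proj('wrist',[.55,-.165,.182],p),proj('wrist',[.5,.105,.136],p))
E
```

```text
(array([ 0.46175294, -0.18790284,  0.32084043]), array([ 7.50985304e-02,  9.97176047e-01,  2.92953071e-04, -2.35198800e-04])) [-0.074  0.141  0.189 -0.    -1.62  -1.648]
[361.66198168 317.6382925 ] [589.30055281 210.15247966]
```

View pics/w1v.png

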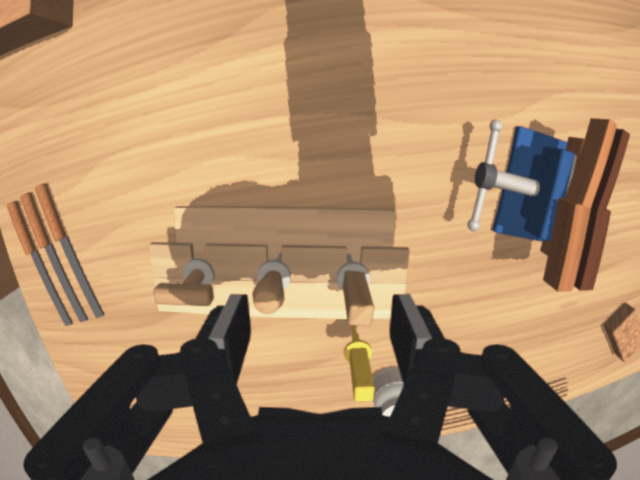

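The wrist view shows the scraper, awl and feeler left to right. The feeler's collar is at (352,273), its handle top at (359,315), and the vise is at right. I'm taking a second wrist view from between the stand and the vise.

Request:
carry_out:
  series: "6 40 -8 0; 13 85 -16 0; 20 130 -24 0; 27 178 -32 0; 34 226 -40 0; 34 226 -40 0; 34 226 -40 0"

```text
time_s: 2.33
tool_pos: [0.4606, 0.0375, 0.3611]
orientation: [0.077, 0.997, -0.0, -0.0]
force: [0.3, -0.9, -0.2]
finger_gap: 0.0599
finger_force: 0.0
```

```bash
python3 - <<'E'
from h import *
im,p=snap('wrist','w2');print(p)
im1=cv2.imread('pics/w1.png');out=np.zeros((600,800,3),np.uint8)
f=proj('wrist',[.55,-.165,.15],p).round().astype(int);v=proj('wrist',[.5,.11,.136],p).round().astype(int);print(f,v)
def put(im,x,y,w,h,k,ox,oy):
    c=cv2.resize(im[y:y+h,x:x+w],None,fx=k,fy=k,interpolation=cv2.INTER_CUBIC);out[oy:oy+c.shape[0],ox:ox+c.shape[1]]=c;print((x,y,k,ox,oy))
put(im1,325,240,90,90,4,0,0)
put(im,f[0]-45,f[1]-45,90,60+30,4,370,0)
put(im1,535,110,100,56,1,0,365)
put(im,v[0]-130,v[1]-100,260,200,1,0,365) if 0 else None
cv2.imwrite('pics/m1.png',out[:365]); 
cv2.imwrite('pics/m2.png',cv2.resize(im[max(0,v[1]-100):v[1]+100,max(0,v[0]-130):v[0]+130],None,fx=3,fy=3,interpolation=cv2.INTER_CUBIC))
E
```

```text
(array([0.46063726, 0.03746963, 0.36112637]), array([ 7.71017963e-02,  9.97023191e-01, -1.94317251e-04, -1.79397838e-04]))
[159 308] [395 228]
(325, 240, 4, 0, 0)
(np.int64(114), np.int64(263), 4, 370, 0)
(535, 110, 1, 0, 365)
```

View pics/m1.png

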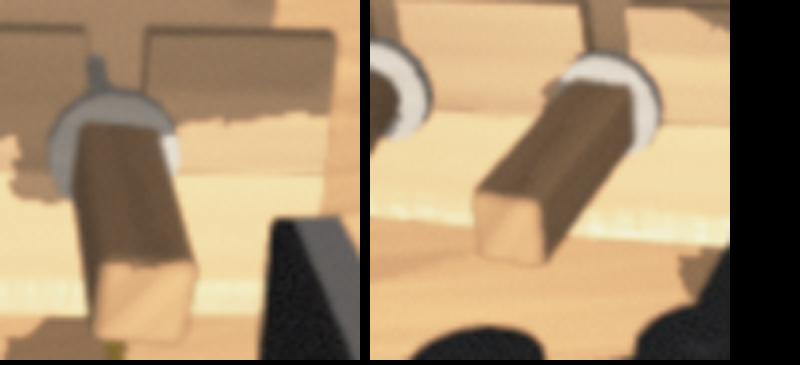

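View pics/m2.png

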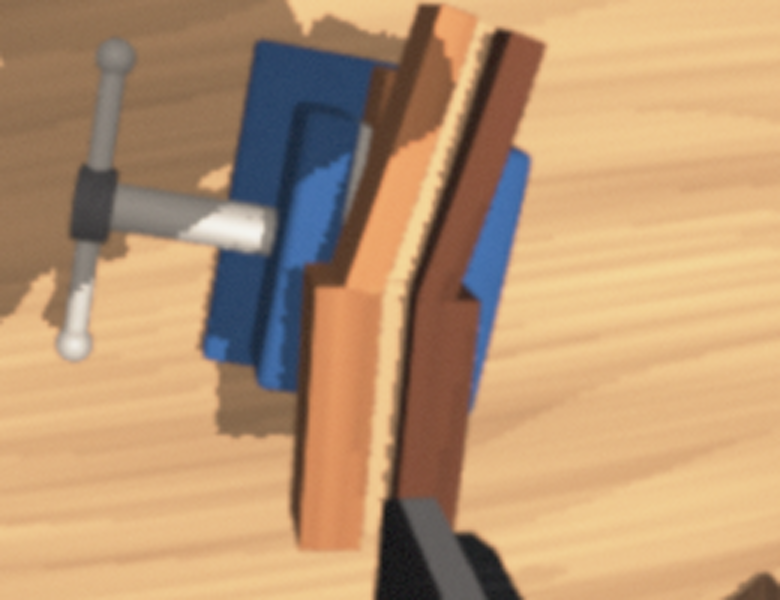

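Left tile (w1): the handle's top face is centred at px (360.8,315.3). Right tile (w2): it is centred at (149.3,319.3). The vise crop shows groove edges at the bend at crop (385,290) and (418,292), at the narrow end at (477,20) and (500,30), and at the wide end on the left at (362,549).

```bash
python3 - <<'E'
from h import *
p1,p2=pose('w1'),pose('w2')
print('feeler top',tri([ray('wrist',(360.8,315.3),p1),ray('wrist',(149.3,319.3),p2)]))
print('  +top,scene',tri([ray('wrist',(360.8,315.3),p1),ray('wrist',(149.3,319.3),p2),ray('top',(438.3,264.3)),ray('scene',(243,227))]))
c1=[(325+u/4,240+v/4) for u,v in[(100,262),(192,262),(185,340),(97,338)]]
c2=[(114+(u-370)/4,263+v/4) for u,v in[(478,190),(543,198),(545,263),(478,250)]]
P=[tri([ray('wrist',a,p1),ray('wrist',b,p2)])[0] for a,b in zip(c1,c2)]
P2=[at_z('wrist',b,.182,p2) for b in c2];P1=[at_z('wrist',a,.182,p1) for a in c1]
for Q in(P,P1,P2):
    Q=np.array(Q);e=[np.degrees(np.arctan2(*(Q[j]-Q[i])[[1,0]])).round(1) for i,j in((0,1),(3,2),(0,3),(1,2))];print(Q.round(4).tolist(),e,Q.mean(0).round(4))
# collars: shank at collar centre
def m2(u,v): return (265+u/3,128+v/3)
g={k:at_z('wrist',m2(*uv),.136,p2)for k,uv in dict(Ln=(477,20),Rn=(500,30),Lb=(385,290),Rb=(418,292),Lw=(362,549),oLn=(435,5),oRn=(545,45),oLb=(316,288),oRb=(475,295),oLw=(300,548),oRw=(457,525)).items()}
for k,v in g.items():print(k,v[:2].round(4))
print('groove px top: ',[at_z('top',q,.125)[:2].round(4).tolist() for q in((295,244),(287.3,295.7),(263.3,341))])
# stand: slot edges front w1 tile
for u,v in((88,30),(148,32),(333,32)):print('plate front',at_z('wrist',(325+u/4,240+v/4),.095,p1).round(4))
# spindle handle balls triang
print(tri([ray('wrist',m2(74,345),p2),ray('wrist',(473,227),p1)]),tri([ray('wrist',m2(115,55),p2),ray('wrist',(495,126),p1)]))
E
```

```text
feeler top (array([ 0.54946684, -0.16530101,  0.17768645]), [np.float64(0.0004879782477234043), np.float64(0.0004879782477234637)])
  +top,scene (array([ 0.54881757, -0.16514248,  0.17961543]), [np.float64(0.0002817316059743648), np.float64(0.001215451253013071), np.float64(0.0025598029301502115), np.float64(0.001901624043338312)])
[[0.5392, -0.1735, 0.1753], [0.543, -0.1535, 0.1754], [0.5601, -0.1572, 0.1801], [0.5545, -0.1764, 0.1817]] [np.float64(79.4), np.float64(73.6), np.float64(-10.8), np.float64(-12.2)] [ 0.5492 -0.1652  0.1781]
[[0.5364, -0.1736, 0.182], [0.5397, -0.1541, 0.182], [0.559, -0.1574, 0.182], [0.5551, -0.1765, 0.182]] [np.float64(80.5), np.float64(78.7), np.float64(-8.6), np.float64(-9.7)] [ 0.5475 -0.1654  0.182 ]
[[0.5353, -0.1687, 0.182], [0.5395, -0.1494, 0.182], [0.5591, -0.156, 0.182], [0.5535, -0.1759, 0.182]] [np.float64(77.9), np.float64(74.3), np.float64(-21.7), np.float64(-18.8)] [ 0.5469 -0.1625  0.182 ]
Ln [0.4076 0.1505]
Rn [0.4118 0.1582]
Lb [0.4961 0.1085]
Rb [0.4985 0.1201]
Lw [0.5958 0.0911]
oLn [0.401  0.1367]
oRn [0.4185 0.1738]
oLb [0.4917 0.0846]
oRb [0.5027 0.1405]
oLw [0.5912 0.0678]
oRw [0.5922 0.1284]
groove px top:  [[0.5957, 0.0965], [0.4956, 0.1107], [0.4106, 0.1554]]
plate front [ 0.5146 -0.1676  0.095 ]
plate front [ 0.5176 -0.152   0.095 ]
plate front [ 0.5253 -0.1026  0.095 ]
(array([ 0.52479432, -0.011974  ,  0.05736734]), [np.float64(0.000874867578391743), np.float64(0.0008748675783917425)]) (array([0.40752435, 0.02510466, 0.05680366]), [np.float64(0.0003786671737183137), np.float64(0.00037866717371840697)])
```

Measurements agree:
- **Feeler:** (0.548,-0.165), top at z about 0.18 (must be 0.182). The slot mouth gives the same x, y.
- **Vise:** handle height 0.057 (must be 0.060), yaw about 162.6°.

Going to grasp.

Request:
carry_out:
  series: "-23 -37 12 0; -47 -75 24 0; -71 -112 36 0; -94 -150 48 0; -117 -187 61 0; -117 -187 61 0; -117 -187 75 0; -117 -187 90 0"

```text
time_s: 3.38
tool_pos: [0.5475, -0.1642, 0.2707]
orientation: [0.077, 0.997, 0.0, 0.0]
force: [-0.2, -0.4, 0.5]
finger_gap: 0.0601
finger_force: 0.0
```

Request:
carry_out:
  series: "0 0 25 0; 0 0 50 0; 0 0 75 0; 0 0 100 0; 0 0 122 0; 0 0 141 0; 0 0 141 0; 0 0 141 0"

```text
time_s: 4.38
tool_pos: [0.5481, -0.1643, 0.1311]
orientation: [0.077, 0.997, -0.0, 0.001]
force: [0.3, 0.8, 0.3]
finger_gap: 0.0598
finger_force: 0.0
```

```bash
python3 - <<'E'
from h import *
im,p=snap('wrist','w3');print(p,arm.get_state()['force'])
print(proj('wrist',[.548,-.165,.182],p))
E
```

```text
(array([ 0.54808185, -0.1642537 ,  0.13110594]), array([ 7.65681796e-02,  9.97064151e-01, -1.80117537e-04,  6.00336850e-04])) [-0.17072079 -0.28862368  0.41402322]
[318.22839185 386.28584592]
```

View pics/w3.png

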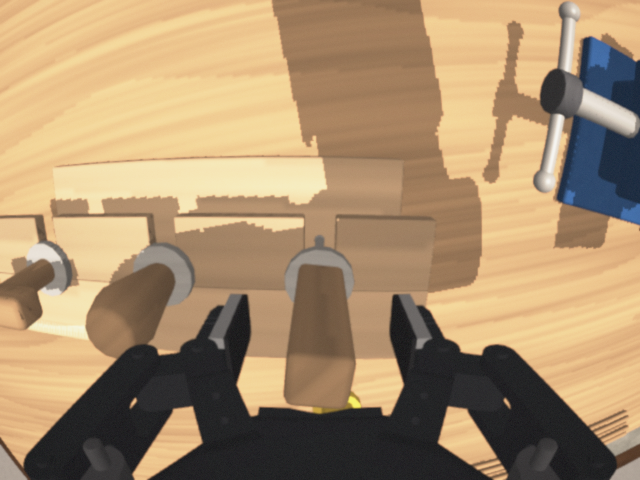

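The handle stands centred between the pads (pads at columns 235 and 405, handle at 320), and the fingers clear the awl. Closing and lifting.

Request:
carry_out:
  series: "0 0 0 0; 0 0 0 0; 0 0 0 0; 0 0 0 0; 0 0 0 0; 0 0 0 0"
  jaw: 10
  grip_force: 80

```text
time_s: 5.18
tool_pos: [0.5482, -0.1647, 0.131]
orientation: [0.077, 0.997, -0.0, 0.001]
force: [-0.6, 0.6, 5.3]
finger_gap: 0.0214
finger_force: 77.2
```

Request:
carry_out:
  series: "0 0 -5 0; 0 0 -15 0; 0 0 -35 0; 0 0 -60 0; 0 0 -90 0; 0 0 -120 0; 0 0 -150 0; 0 0 -170 0; 0 0 -170 0; 0 0 -170 0"

```text
time_s: 6.42
tool_pos: [0.5474, -0.1642, 0.299]
orientation: [0.077, 0.997, 0.0, -0.001]
force: [-0.2, -0.6, -2.4]
finger_gap: 0.0212
finger_force: 76.9
```

```bash
python3 - <<'E'
from h import *
s=arm.get_state();print(s['tool_pos'],s['orientation'],s['force'],s['finger_gap'],s['finger_force'],s['joint_positions'].round(3))
im,p=snap('wrist','w4')
q=R.from_quat(p[1])
for d in(0,.02,.05,.1): print(d,proj('wrist',p[0]+q.apply([0,0,.104-d]),p).round(1))
E
```

```text
[ 0.54742613 -0.16417033  0.29904827] [ 7.69469654e-02  9.97034627e-01  3.62409341e-04 -9.92943072e-04] [-0.17092761 -0.59407589 -2.38725706] 0.021163631939197312 76.91399074159563 [-1.800e-02  2.930e-01  3.300e-01 -1.000e-03 -1.609e+00 -1.707e+00]
0 [320.5 237.5]
0.02 [320.5 246.9]
0.05 [320.5 264. ]
0.1 [320.6 305.5]
```

Feeler held (gap 21 mm, weight felt). I'm carrying it over the wide end, tip at about z 0.17.

Request:
carry_out:
  series: "0 15 0 0; 1 45 0 0; 2 85 0 0; 4 125 0 0; 5 165 0 0; 6 205 5 0; 8 240 12 0; 8 260 20 0; 8 266 27 0; 8 266 27 0"

```text
time_s: 7.72
tool_pos: [0.5804, 0.0993, 0.2724]
orientation: [0.077, 0.997, -0.0, -0.001]
force: [-0.3, -1.0, -1.2]
finger_gap: 0.0213
finger_force: 76.9
```

```bash
python3 - <<'E'
from h import *
im,p=snap('wrist','w5');s=arm.get_state();print(p,s['force'],s['finger_gap'])
q=R.from_quat(p[1]);tip=p[0]+q.apply([0,0,.104]);print('tip',tip,proj('wrist',tip,p))
im2=arm.get_image('top')[...,::-1];cv2.imwrite('pics/top5.png',im2)
k=3;x,y=220,130
c=cv2.resize(im[y:y+200,x:x+200],None,fx=k,fy=k,interpolation=cv2.INTER_CUBIC);cv2.imwrite('pics/w5c.png',c)
E
```

```text
(array([0.58039758, 0.09929329, 0.27239505]), array([ 7.69233694e-02,  9.97036556e-01, -4.86046009e-04, -8.15100510e-04])) [ 0.78569357  0.41017994 -1.39341669] 0.021656654163554806
tip [0.58022076 0.09920553 0.16839524] [320.47217712 237.52754778]
```

View pics/w5c.png

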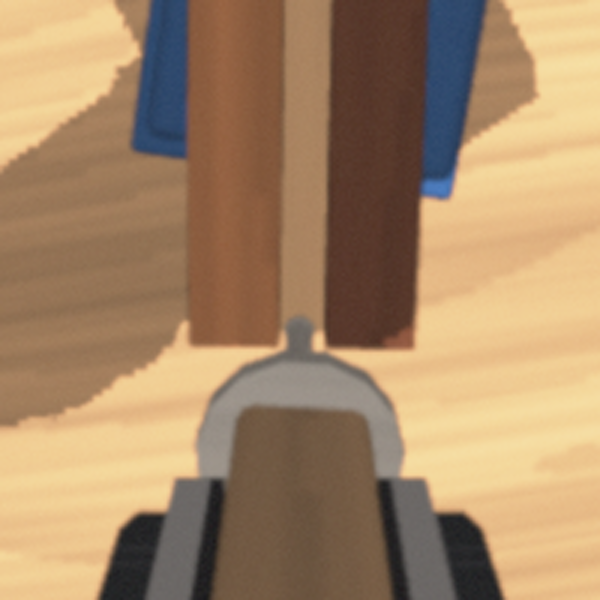

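The ball shows at crop (300,325), i.e. image (320,238), exactly where predicted. The groove's wide-end mouth is centred at crop (303,345). I'm rectifying this view onto the blank's top plane to fit the groove's centre line.

```bash
python3 - <<'E'
from h import *
p=pose('w5');im=cv2.imread('pics/w5.png')
a=np.radians(162.6);xv=np.array([np.cos(a),np.sin(a),0]);yv=np.array([-np.sin(a),np.cos(a),0])
O=np.array([.4973,.1143,.136])-.006*yv   # vise origin estimate at blank's top
k=3.5;X=np.arange(-112,112,1/k);Y=np.arange(-40,40,1/k)
mp=np.array([[proj('wrist',O+xv*x/1e3+yv*y/1e3,p) for x in X] for y in Y],np.float32)
r=cv2.remap(im,mp[...,0],mp[...,1],cv2.INTER_CUBIC)
np.savez('pics/rect.npz',r=r)
g=r.copy()
for i in range(-100,101,20):cv2.line(g,(int((i+112)*k),0),(int((i+112)*k),6),(0,255,0),1)
for i in range(-30,31,10):cv2.line(g,(0,int((i+40)*k)),(6,int((i+40)*k)),(0,255,0),1)
cv2.imwrite('pics/rectv.png',g)
gr=cv2.GaussianBlur(r,(0,0),2).astype(float)
for x in range(-100,101,10):
    j=int((x+112)*k);col=gr[:,max(j-4,0):j+5].mean(1);d=np.gradient(col.sum(1));yc=6-12*abs(x)/84
    w=(Y>yc-12)&(Y<yc+12)
    up=Y[w][np.argmax(d[w])];dn=Y[w][np.argmin(d[w])]
    print(x,'rise',up.round(1),'fall',dn.round(1),'mid',round((up+dn)/2,1),'nom',round(yc,1))
E
```

```text
Traceback (most recent call last):
  File "h.py", line 23, in proj
    c=arm.get_calibration('wrist');K=c['K'];M=c['mount'];q=R.from_quat(pose[1]).as_matrix()
ValueError: time passes only in moves, steps and waits
```

```bash
sed -i "s/arm.get_calibration('wrist')/wcal()/; s/^def cam(n)/import functools\n@functools.lru_cache\ndef wcal(): return arm.get_calibration('wrist')\n@functools.lru_cache\ndef cam(n)/" h.py
cat > rect.py <<'E'
from h import *
def rect(f,bend=(.4973,.1143),yaw=162.6,k=3.5):
    p=pose(f);im=cv2.imread(f'pics/{f}.png')
    a=np.radians(yaw);xv=np.array([np.cos(a),np.sin(a),0]);yv=np.array([-np.sin(a),np.cos(a),0])
    O=np.array([*bend,.136])-.006*yv
    X=np.arange(-112,112,1/k);Y=np.arange(-40,40,1/k)
    mp=np.array([[proj('wrist',O+xv*x/1e3+yv*y/1e3,p) for x in X] for y in Y],np.float32)
    r=cv2.remap(im,mp[...,0],mp[...,1],cv2.INTER_CUBIC);g=r.copy()
    for i in range(-100,101,20):cv2.line(g,(int((i+112)*k),0),(int((i+112)*k),6),(0,255,0),1)
    for i in range(-30,31,10):cv2.line(g,(0,int((i+40)*k)),(6,int((i+40)*k)),(0,255,0),1)
    cv2.imwrite('pics/rectv.png',g)
    gr=cv2.GaussianBlur(r,(0,0),2).astype(float)
    for x in range(-100,101,10):
        j=int((x+112)*k);col=gr[:,max(j-4,0):j+5].mean(1);d=np.gradient(col.sum(1));yc=6-12*abs(x)/84
        w=(Y>yc-12)&(Y<yc+12);up=Y[w][np.argmax(d[w])];dn=Y[w][np.argmin(d[w])]
        print(x,'rise',up.round(1),'fall',dn.round(1),'mid',round((up+dn)/2,1),'nom',round(yc,1))
rect('w5')
E
python3 rect.py
```

```text
-100 rise -2.6 fall -9.4 mid -6.0 nom -8.3
-90 rise -10.9 fall 0.3 mid -5.3 nom -6.9
-80 rise -9.4 fall 1.7 mid -3.9 nom -5.4
-70 rise -8.3 fall 3.1 mid -2.6 nom -4.0
-60 rise -7.1 fall 4.6 mid -1.3 nom -2.6
-50 rise -5.7 fall 5.4 mid -0.1 nom -1.1
-40 rise -4.3 fall 6.9 mid 1.3 nom 0.3
-30 rise -3.1 fall 8.3 mid 2.6 nom 1.7
-20 rise -1.7 fall 9.7 mid 4.0 nom 3.1
-10 rise -0.6 fall 11.1 mid 5.3 nom 4.6
0 rise 0.3 fall 11.7 mid 6.0 nom 6.0
10 rise -1.1 fall 10.0 mid 4.4 nom 4.6
20 rise -2.9 fall 8.6 mid 2.9 nom 3.1
30 rise -4.3 fall 7.1 mid 1.4 nom 1.7
40 rise -5.7 fall 5.7 mid -0.0 nom 0.3
50 rise -7.1 fall 4.0 mid -1.6 nom -1.1
60 rise -6.6 fall 2.3 mid -2.1 nom -2.6
70 rise -7.4 fall 1.1 mid -3.1 nom -4.0
80 rise -8.6 fall -0.0 mid -4.3 nom -5.4
90 rise -13.1 fall -2.0 mid -7.6 nom -6.9
100 rise -20.0 fall -20.0 mid -20.0 nom -8.3
```

View pics/rectv.png

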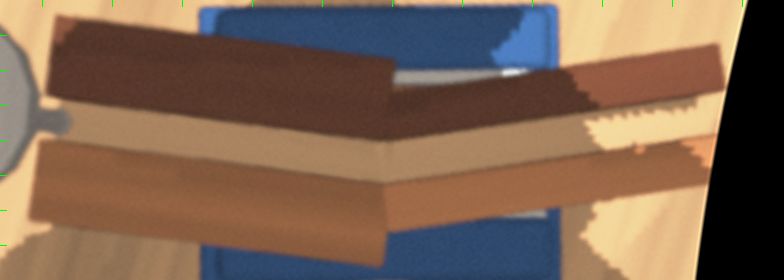

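The rectified view shows the groove clearly. The wide half's centre line goes at world angle 170.1°, the narrow half at 154.2° (15.9° bend, nominal 16°). The bend is at (0.499,0.113), and the tip lies on the wide half's centre line. Descending.

Request:
carry_out:
  series: "-2 0 5 0; -2 0 11 0; -2 0 17 0; -2 0 23 0; -2 0 28 0; -2 0 32 0; -2 0 32 0; -2 0 32 0"

```text
time_s: 8.82
tool_pos: [0.5829, 0.0993, 0.2415]
orientation: [0.077, 0.997, 0.0, 0.0]
force: [0.3, 0.0, -0.9]
finger_gap: 0.0217
finger_force: 76.9
```

Request:
carry_out:
  series: "0 0 1 0; 0 0 2 0; 0 0 3 0; 0 0 3 0"

```text
time_s: 9.32
tool_pos: [0.5827, 0.0993, 0.2382]
orientation: [0.077, 0.997, -0.0, -0.0]
force: [0.4, -0.1, -2.1]
finger_gap: 0.0215
finger_force: 76.9
```

Request:
carry_out:
  series: "0 0 0.7 0; 0 0 1.4 0; 0 0 2 0; 0 0 2 0"

```text
time_s: 9.82
tool_pos: [0.5827, 0.0993, 0.2362]
orientation: [0.077, 0.997, -0.0, -0.0]
force: [-0.2, 0.3, -1.4]
finger_gap: 0.0217
finger_force: 76.9
```

Request:
carry_out:
  series: "0 0 0.7 0; 0 0 1.4 0; 0 0 2 0; 0 0 2 0"

```text
time_s: 10.32
tool_pos: [0.5827, 0.0993, 0.2342]
orientation: [0.077, 0.997, -0.0, -0.0]
force: [-0.3, -0.1, -1.7]
finger_gap: 0.0218
finger_force: 76.9
```

Request:
carry_out:
  series: "0 0 0.5 0; 0 0 1 0; 0 0 1.5 0; 0 0 1.5 0"

```text
time_s: 10.82
tool_pos: [0.5827, 0.0993, 0.2327]
orientation: [0.077, 0.997, -0.0, -0.0]
force: [0.6, 1.0, -1.7]
finger_gap: 0.0217
finger_force: 76.9
```

Request:
carry_out:
  series: "0 0 0.5 0; 0 0 1 0; 0 0 1.5 0; 0 0 1.5 0"

```text
time_s: 11.32
tool_pos: [0.5827, 0.0993, 0.2312]
orientation: [0.077, 0.997, -0.0, -0.0]
force: [0.8, -1.1, -1.0]
finger_gap: 0.0216
finger_force: 76.9
```

Request:
carry_out:
  series: "0 0 0.5 0; 0 0 1 0; 0 0 1.5 0; 0 0 1.5 0"

```text
time_s: 11.82
tool_pos: [0.5827, 0.0993, 0.2297]
orientation: [0.077, 0.997, -0.0, -0.0]
force: [-0.3, 0.8, -1.2]
finger_gap: 0.0213
finger_force: 76.9
```

Request:
carry_out:
  series: "0 0 0.5 0; 0 0 1 0; 0 0 1.5 0; 0 0 1.5 0"

```text
time_s: 12.32
tool_pos: [0.5827, 0.0993, 0.2282]
orientation: [0.077, 0.997, -0.0, -0.0]
force: [0.3, 0.6, -2.0]
finger_gap: 0.022
finger_force: 76.9
```

Request:
carry_out:
  series: "0 0 0.5 0; 0 0 1 0; 0 0 1.5 0; 0 0 1.5 0"

```text
time_s: 12.82
tool_pos: [0.5827, 0.0993, 0.2267]
orientation: [0.077, 0.997, 0.0, -0.0]
force: [0.0, 0.3, -2.0]
finger_gap: 0.0217
finger_force: 76.9
```

Request:
carry_out:
  series: "0 0 0.5 0; 0 0 1 0; 0 0 1 0"

```text
time_s: 13.2
tool_pos: [0.5827, 0.0993, 0.2257]
orientation: [0.077, 0.997, -0.0, -0.0]
force: [0.3, 0.3, -0.7]
finger_gap: 0.0211
finger_force: 76.9
```

Request:
carry_out:
  series: "0 0 0.5 0; 0 0 1 0; 0 0 1 0"

```text
time_s: 13.58
tool_pos: [0.5828, 0.0993, 0.2249]
orientation: [0.077, 0.997, 0.0, 0.0]
force: [0.3, 0.1, -1.0]
finger_gap: 0.0215
finger_force: 76.9
```

Request:
carry_out:
  series: "0 0 0.5 0; 0 0 0.5 0; 0 0 0.5 0"

```text
time_s: 13.95
tool_pos: [0.5829, 0.0993, 0.2246]
orientation: [0.077, 0.997, 0.0, 0.0]
force: [-0.5, -0.4, 1.4]
finger_gap: 0.0219
finger_force: 77.0
```

Request:
carry_out:
  series: "0 0 0.5 0; 0 0 0.5 0; 0 0 0.5 0"

```text
time_s: 14.32
tool_pos: [0.583, 0.0993, 0.2244]
orientation: [0.077, 0.997, 0.0, 0.001]
force: [-1.8, 0.4, 3.9]
finger_gap: 0.0215
finger_force: 77.3
```

Floor found: contact at TCP z about 0.225, floor roughly 15 mm deep here, and about 4 N/mm compliance. Pressing at about 5 N, I'm starting the pass.

Request:
carry_out:
  series: "1 0 0 0; 3 -0.1 0 0; 5 -0.2 -0.1 0; 7.5 -0.2 -0.1 0; 10 -0.2 -0.2 0; 12.5 -0.3 -0.2 0; 15 -0.3 -0.3 0"

```text
time_s: 15.2
tool_pos: [0.5684, 0.1013, 0.2246]
orientation: [0.077, 0.997, 0.0, 0.001]
force: [4.3, -0.6, 5.0]
finger_gap: 0.0213
finger_force: 77.4
```

Request:
carry_out:
  series: "2.5 0 -0.1 0; 5 0.1 -0.2 0; 7.5 0.1 -0.3 0; 10 0.2 -0.3 0; 12.5 0.2 -0.4 0; 15 0.3 -0.5 0; 17.5 0.3 -0.5 0; 20 0.4 -0.6 0"

```text
time_s: 16.2
tool_pos: [0.5485, 0.1047, 0.225]
orientation: [0.077, 0.997, 0.0, 0.001]
force: [6.0, -0.5, 4.9]
finger_gap: 0.021
finger_force: 77.4
```

Request:
carry_out:
  series: "2.5 0 -0.1 0; 5 0.1 -0.2 0; 7.5 0.1 -0.3 0; 10 0.2 -0.4 0; 12.5 0.2 -0.5 0; 15 0.3 -0.6 0; 17.5 0.3 -0.7 0; 20 0.4 -0.8 0"

```text
time_s: 17.2
tool_pos: [0.5284, 0.1082, 0.2256]
orientation: [0.077, 0.997, -0.0, 0.0]
force: [4.6, -1.1, 4.8]
finger_gap: 0.0211
finger_force: 77.4
```

Request:
carry_out:
  series: "2.5 0 -0.1 0; 5 0.1 -0.2 0; 7.5 0.1 -0.3 0; 10 0.2 -0.4 0; 12.5 0.2 -0.5 0; 15 0.3 -0.6 0; 17.5 0.3 -0.7 0; 20 0.4 -0.8 0"

```text
time_s: 18.2
tool_pos: [0.5084, 0.1117, 0.2261]
orientation: [0.077, 0.997, -0.0, -0.0]
force: [4.6, -0.6, 2.9]
finger_gap: 0.0211
finger_force: 77.4
```

Request:
carry_out:
  series: "2.5 0 0 0; 5 0.1 -0.1 0; 7.5 0.1 -0.1 0; 10 0.2 -0.2 0; 12.4 0.9 -0.2 0; 14.8 1.6 -0.2 0"

```text
time_s: 18.95
tool_pos: [0.4937, 0.1154, 0.2262]
orientation: [0.077, 0.997, -0.0, -0.001]
force: [2.6, -0.7, 2.6]
finger_gap: 0.0213
finger_force: 77.4
```

Request:
carry_out:
  series: "2.4 0.8 0 0; 4.8 1.5 0 0; 7.2 2.2 0 0"

```text
time_s: 19.32
tool_pos: [0.4867, 0.119, 0.2257]
orientation: [0.077, 0.997, -0.0, -0.001]
force: [1.3, -0.9, 1.0]
finger_gap: 0.0213
finger_force: 77.4
```

Request:
carry_out:
  series: "2.4 0.7 0.4 0; 4.8 1.4 0.7 0; 7.2 2.1 1.0 0"

```text
time_s: 19.7
tool_pos: [0.4804, 0.1221, 0.2252]
orientation: [0.077, 0.997, -0.0, -0.0]
force: [1.5, -0.4, -0.1]
finger_gap: 0.0213
finger_force: 77.4
```

Request:
carry_out:
  series: "2.4 0.7 0.7 0; 4.8 1.4 1.1 0; 7.2 2.1 1.5 0"

```text
time_s: 20.08
tool_pos: [0.4745, 0.1252, 0.2245]
orientation: [0.077, 0.997, 0.0, 0.001]
force: [2.7, -1.1, 3.4]
finger_gap: 0.0211
finger_force: 77.6
```

Request:
carry_out:
  series: "2.4 0.7 0.2 0; 4.8 1.4 0.4 0; 7.2 2.1 0.6 0; 9.6 2.9 0.8 0; 12 3.6 1 0; 14.4 4.3 1.2 0"

```text
time_s: 20.82
tool_pos: [0.4608, 0.1317, 0.2233]
orientation: [0.077, 0.997, 0.0, 0.001]
force: [3.6, -1.7, 4.8]
finger_gap: 0.0212
finger_force: 77.8
```

Request:
carry_out:
  series: "2.4 0.7 0.1 0; 4.8 1.5 0.2 0; 7.2 2.2 0.4 0; 9.6 2.9 0.5 0; 12 3.6 0.7 0; 14.4 4.4 0.8 0"

```text
time_s: 21.58
tool_pos: [0.4469, 0.1382, 0.2221]
orientation: [0.077, 0.997, -0.0, 0.0]
force: [3.9, -1.3, 4.9]
finger_gap: 0.0212
finger_force: 77.8
```

Request:
carry_out:
  series: "2.4 0.7 0.2 0; 4.8 1.5 0.3 0; 7.2 2.2 0.5 0; 9.6 2.9 0.6 0; 12 3.6 0.8 0; 14.4 4.4 0.9 0"

```text
time_s: 22.32
tool_pos: [0.433, 0.1448, 0.2209]
orientation: [0.077, 0.997, -0.0, -0.0]
force: [2.3, -0.8, 4.0]
finger_gap: 0.0215
finger_force: 77.8
```

Request:
carry_out:
  series: "2.4 0.7 0.1 0; 4.8 1.5 0.3 0; 7.2 2.2 0.4 0; 9.6 2.9 0.6 0; 11.5 3.5 0.6 0; 11.5 3.5 0.6 0"

```text
time_s: 23.08
tool_pos: [0.4217, 0.1503, 0.22]
orientation: [0.077, 0.997, 0.0, -0.001]
force: [0.1, -0.6, 2.1]
finger_gap: 0.0212
finger_force: 77.4
```

Request:
carry_out:
  series: "1 0.3 0.3 0; 2 0.6 0.5 0; 2 0.6 0.5 0; 2 0.6 0.5 0"

```text
time_s: 23.58
tool_pos: [0.4206, 0.1509, 0.2199]
orientation: [0.077, 0.997, -0.0, -0.0]
force: [0.7, -1.1, 2.6]
finger_gap: 0.0213
finger_force: 77.5
```

Request:
carry_out:
  series: "0 0 -2 0; 0 0 -6 0; 0 0 -14 0; 0 0 -26 0; 0 0 -42 0; 0 0 -60 0; 0 0 -75 0; 0 0 -82 0; 0 0 -82 0; 0 0 -82 0"

```text
time_s: 24.82
tool_pos: [0.4203, 0.1508, 0.3013]
orientation: [0.077, 0.997, -0.0, -0.001]
force: [0.3, 0.3, -1.4]
finger_gap: 0.0212
finger_force: 77.5
```

```bash
python3 - <<'E'
from h import *
im,p=snap('wrist','w6');print(p)
q=R.from_quat(p[1]);A=q.inv().apply(np.array([.5480,-.1645,p[0][2]])-p[0])*1e3;print('to slot',A.round(1))
c5=cv2.imread('pics/w5.png')[200:300,280:360];c6=im[200:300,280:360]
cv2.imwrite('pics/cmp.png',cv2.resize(np.hstack([c5,c6]),None,fx=5,fy=5,interpolation=cv2.INTER_CUBIC))
E
```

```text
(array([0.42032834, 0.15082162, 0.30131028]), array([ 7.69247583e-02,  9.97036680e-01, -3.04719451e-04, -5.89428727e-04]))
to slot [-174.5 -292.     0. ]
```

View pics/cmp.png

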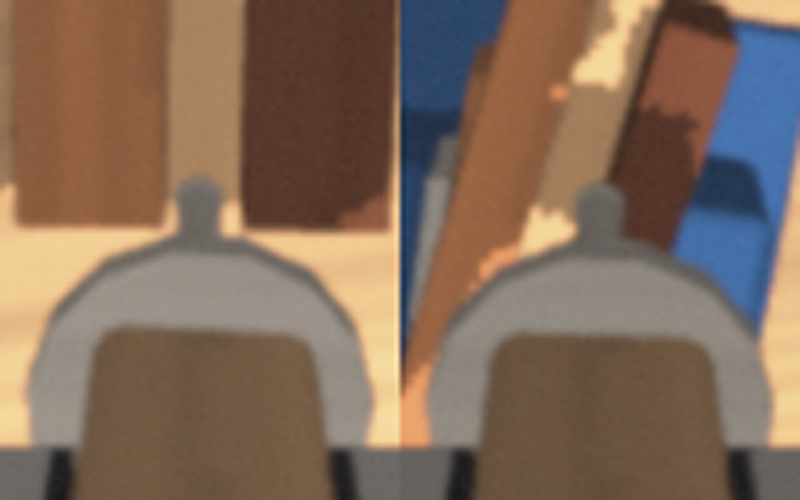

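In both crops the ball is centred on the same column. The collar and ball sit only 1–2 px lower, which is a 1–2 mm axial shift at most, so the grip is still upright. Carrying back to above the slot.

Request:
carry_out:
  series: "-12 -20 0 0; -34 -57 0 0; -58 -97 0 0; -82 -137 0 0; -106 -177 0 0; -130 -217 0 0; -152 -254 0 0; -168 -281 0 0; -174.5 -292 0 0; -174.5 -292 0 0"

```text
time_s: 26.12
tool_pos: [0.5482, -0.1647, 0.3012]
orientation: [0.077, 0.997, 0.0, -0.001]
force: [0.3, 0.3, -3.0]
finger_gap: 0.0213
finger_force: 77.7
```

Request:
carry_out:
  series: "0 0 20 0; 0 0 45 0; 0 0 70 0; 0 0 85 0; 0 0 92 0; 0 0 92 0; 0 0 92 0"

```text
time_s: 27.0
tool_pos: [0.5488, -0.1645, 0.211]
orientation: [0.077, 0.997, -0.0, 0.001]
force: [-0.4, -0.6, -0.8]
finger_gap: 0.0212
finger_force: 77.8
```

Request:
carry_out:
  series: "0 0 6 0; 0 0 13 0; 0 0 20 0; 0 0 27 0; 0 0 34 0; 0 0 34 0"

```text
time_s: 27.75
tool_pos: [0.5479, -0.1644, 0.1752]
orientation: [0.077, 0.997, 0.0, -0.001]
force: [-0.0, -0.1, -1.3]
finger_gap: 0.0213
finger_force: 77.8
```

Request:
carry_out:
  series: "0 0 8 0; 0 0 16 0; 0 0 24 0; 0 0 32 0; 0 0 38 0; 0 0 41 0; 0 0 41 0"

```text
time_s: 28.62
tool_pos: [0.5482, -0.1645, 0.1348]
orientation: [0.077, 0.997, -0.0, -0.0]
force: [-0.3, 0.2, -2.6]
finger_gap: 0.0215
finger_force: 77.8
```

No contact on the sides. I'm lowering in small steps until the collar bears.

Request:
carry_out:
  series: "0 0 1 0; 0 0 2 0; 0 0 3 0; 0 0 3 0"

```text
time_s: 29.12
tool_pos: [0.5482, -0.1644, 0.1319]
orientation: [0.077, 0.997, 0.0, -0.0]
force: [0.7, 0.1, -2.4]
finger_gap: 0.021
finger_force: 77.8
```

Request:
carry_out:
  series: "0 0 0.5 0; 0 0 1 0; 0 0 1 0"

```text
time_s: 29.5
tool_pos: [0.5483, -0.1645, 0.1311]
orientation: [0.077, 0.997, -0.0, 0.0]
force: [-0.1, -0.4, 0.0]
finger_gap: 0.0214
finger_force: 78.1
```

Request:
carry_out:
  series: "0 0 0.5 0; 0 0 1 0; 0 0 1 0"

```text
time_s: 29.88
tool_pos: [0.5484, -0.1645, 0.131]
orientation: [0.077, 0.997, -0.0, 0.0]
force: [-1.7, 2.0, 5.7]
finger_gap: 0.0212
finger_force: 78.8
```

The collar bears on the plate at the original height. Releasing and retreating straight up.

Request:
carry_out:
  series: "0 0 -1 0; 0 0 -1 0"
  grip_force: 20

```text
time_s: 30.12
tool_pos: [0.5483, -0.1645, 0.131]
orientation: [0.077, 0.997, -0.0, 0.0]
force: [-0.5, 0.7, 1.6]
finger_gap: 0.0209
finger_force: 77.8
```

Request:
carry_out:
  series: "0 0 0 0; 0 0 0 0; 0 0 0 0; 0 0 0 0; 0 0 0 0; 0 0 0 0"
  jaw: 60

```text
time_s: 30.88
tool_pos: [0.5483, -0.1644, 0.131]
orientation: [0.077, 0.997, -0.0, 0.0]
force: [-0.5, 0.4, 1.0]
finger_gap: 0.06
finger_force: 0.0
```

Request:
carry_out:
  series: "0 0 -10 0; 0 0 -25 0; 0 0 -45 0; 0 0 -70 0; 0 0 -95 0; 0 0 -120 0; 0 0 -145 0; 0 0 -160 0; 0 0 -160 0; 0 0 -160 0"

```text
time_s: 32.12
tool_pos: [0.5479, -0.1642, 0.29]
orientation: [0.077, 0.997, 0.0, -0.001]
force: [0.3, -0.1, -0.0]
finger_gap: 0.0601
finger_force: 0.0
```

```bash
python3 - <<'E'
from h import *
im,p=snap('top','t9')
a=cv2.imread('pics/top0.png')
for n,(x,y,w,h) in dict(feeler=(415,250,40,35),awl=(460,255,35,35),scraper=(500,265,45,35),jar=(380,140,40,45),mallet=(110,215,55,115)).items():
    s=cv2.matchTemplate(im,a[y:y+h,x:x+w],cv2.TM_CCOEFF_NORMED);_,v,_,l=cv2.minMaxLoc(s);print(n,round(v,3),l[0]-x,l[1]-y)
s=arm.get_state();print(s['tool_pos'],s['force'],s['finger_gap'],s['time_s'])
E
```

```text
feeler 0.675 183 -81
awl 0.62 139 -89
scraper 0.557 -247 -104
jar 0.591 84 89
mallet 0.989 0 0
[ 0.54785177 -0.16424418  0.28977985] [-0.12600642 -0.21517008 -0.2789973 ] 0.0597218953352938 32.175
```

The top view is blocked by the arm, so I'm moving back to the first wrist viewpoint to compare.

Request:
carry_out:
  series: "0 0 -15 0; 0 0 -31 0; 20 -9 -31 0; 50 -22 -31 0; 75 -33 -31 0; 81.5 -36.5 -31 0; 81.5 -36.5 -31 0; 81.5 -36.5 -31 0"

```text
time_s: 33.17
tool_pos: [0.4627, -0.1878, 0.3214]
orientation: [0.077, 0.997, 0.0, -0.001]
force: [0.8, 0.3, 0.6]
finger_gap: 0.0601
finger_force: 0.0
```

```bash
python3 - <<'E'
from h import *
im,p=snap('wrist','w9');print(p[0],pose('w1')[0])
a=cv2.imread('pics/w1.png')
for n,(x,y,w,h) in dict(feeler=(335,255,45,70),awl=(250,255,45,60),scraper=(150,255,65,55),yellow=(343,340,32,62)).items():
    s=cv2.matchTemplate(im[y-30:y+h+30,x-30:x+w+30],a[y:y+h,x:x+w],cv2.TM_CCOEFF_NORMED);_,v,_,l=cv2.minMaxLoc(s);print(n,round(v,3),l[0]-30,l[1]-30)
b,_=snap('scene','s9');a=cv2.imread('pics/scene0.png')
for n,(x,y,w,h) in dict(jar=(258,310,45,50),mallet=(440,210,70,70),feeler=(230,220,30,40)).items():
    s=cv2.matchTemplate(b[y-20:y+h+20,x-20:x+w+20],a[y:y+h,x:x+w],cv2.TM_CCOEFF_NORMED);_,v,_,l=cv2.minMaxLoc(s);print(n,round(v,3),l[0]-20,l[1]-20)
E
```

```text
[ 0.46269582 -0.18778223  0.3213543 ] [ 0.46175294 -0.18790284  0.32084043]
feeler 0.976 1 0
awl 0.987 0 0
scraper 0.992 0 0
yellow 0.987 1 -1
jar 1.0 0 0
mallet 0.999 0 0
feeler 0.436 14 -7
```

Everything is back where it was, and the feeler matches its starting view to within 1 px. Handing in.

```bash
python3 -c "
from bench import arm
print(arm.finish_job())"
```

```text
the job is handed in; nothing more can be done
None
```

I ran the feeler along the groove floor from the wide end round the bend to the narrow end, pressing at about 1.5–6.5 N and moving at about 2 cm/s, then hung it back in its slot, let go, and handed the job in at about 33 s; the hand-in returned no verdict.

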